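# Nest the measuring cups in their drawer tray

## Task

Put the four measuring cups away in the square bamboo tray as one nest, one at a time from the largest to the smallest: the large blue cup upright on the tray's floor, then the green one inside it, the yellow one inside the green and the red one inside the yellow, each let go fully home and upright before the next. Their handles may point any way. Leave the other things on the worktop standing where they are.

Things in the scene. Friction and masses are not known exactly. Their poses are not given: they have to be found in the camera images.
- cup_large: The large blue plastic measuring cup, open and upright: 92 mm across outside at the rim, 84 mm at the foot, 46 mm high; wall 3 mm, bottom 4 mm thick. Origin: centre of the underside; z up; +x out along its flat level handle, 13 mm wide (y), 5 mm thick, top flush with the rim (z 41 to 46 mm), from the wall to 60 mm past the rim (x 46 to 106 mm). Grip the handle across its width from above.
- cup_medium: The medium green plastic measuring cup, open and upright: 75 mm across outside at the rim, 67 mm at the foot, 50 mm high; wall 3 mm, bottom 4 mm thick. Origin: centre of the underside; z up; +x out along its flat level handle, 13 mm wide (y), 5 mm thick, top flush with the rim (z 45 to 50 mm), from the wall to 60 mm past the rim (x 37.5 to 97.5 mm). Grip the handle across its width from above.
- cup_small: The small yellow plastic measuring cup, open and upright: 59 mm across outside at the rim, 52 mm at the foot, 54 mm high; wall 3 mm, bottom 4 mm thick. Origin: centre of the underside; z up; +x out along its flat level handle, 13 mm wide (y), 5 mm thick, top flush with the rim (z 49 to 54 mm), from the wall to 60 mm past the rim (x 29.5 to 89.5 mm). Grip the handle across its width from above.
- cup_tiny: The tiny red plastic measuring cup, open and upright: 44 mm across outside at the rim, 38 mm at the foot, 58 mm high; wall 3 mm, bottom 4 mm thick. Origin: centre of the underside; z up; +x out along its flat level handle, 13 mm wide (y), 5 mm thick, top flush with the rim (z 53 to 58 mm), from the wall to 60 mm past the rim (x 22 to 82 mm). Grip the handle across its width from above.
- tray: Empty square bamboo drawer tray fixed on the worktop, 150 x 150 mm outside, 20 mm high, walls 6 mm (138 mm square inside), floor 6 mm thick. Origin: centre of its underside; x and y along its sides, z up.
- ramekin: White china ramekin (open round dish), 80 mm across, 42 mm high; not part of the job. Origin: centre of its underside.
- mug: Blue china mug, 80 mm across, 88 mm high, with a handle on its +y side; not part of the job. Origin: centre of its underside.
- honey_jar: Amber jar with a brass lid, 64 mm across, 85 mm high; not part of the job. Origin: centre of its underside.
- baking_tin: Round tin with a red label, 68 mm across, 80 mm high; not part of the job. Origin: centre of its underside.
- egg_cup: Dark wooden egg cup, 46 mm across, 58 mm high; not part of the job. Origin: centre of its underside.

How it is judged (in metres and radians):
On the way, in this order (a step that is already met when the one before it is completed fails the run):
1. the large blue cup stands upright on the floor of the tray, let go (x of cup_large in the frame of tray between -0.03 and 0.03 m and y of cup_large in the frame of tray between -0.03 and 0.03 m and z of cup_large in the frame of tray between 0.002 and 0.011 m and angle between cup_large's own z axis and vertical below 0.12 rad and contact force between the fingers and cup_large below 0.2 N), for 0.2 s.
2. the medium green cup sits home inside the large one, let go (horizontal distance between cup_medium and cup_large below 0.01 m and z of cup_medium in the frame of cup_large between 0.001 and 0.008 m and angle between cup_medium's own z axis and vertical below 0.12 rad and contact force between the fingers and cup_medium below 0.2 N), for 0.2 s.
3. the small yellow cup sits home inside the medium one, let go (horizontal distance between cup_small and cup_medium below 0.01 m and z of cup_small in the frame of cup_medium between 0.001 and 0.008 m and angle between cup_small's own z axis and vertical below 0.12 rad and contact force between the fingers and cup_small below 0.2 N), for 0.2 s.
4. the tiny red cup sits home inside the small one, let go (horizontal distance between cup_tiny and cup_small below 0.01 m and z of cup_tiny in the frame of cup_small between 0.001 and 0.008 m and angle between cup_tiny's own z axis and vertical below 0.12 rad and contact force between the fingers and cup_tiny below 0.2 N), for 0.2 s.
At the end, for the whole second after the job is handed in: The large cup stands on the tray's floor, its centre within 30 mm of the tray's centre along each side; each smaller cup stands on the bottom of the next larger one (its underside 1 to 8 mm above that cup's underside, centres within 10 mm); all are upright to 0.12 rad, let go and at rest (x of cup_large in the frame of tray between -0.03 and 0.03 m and y of cup_large in the frame of tray between -0.03 and 0.03 m and z of cup_large in the frame of tray between 0.002 and 0.011 m and angle between each of cup_large, cup_medium, cup_small, cup_tiny's own z axis and vertical below 0.12 rad and linear speed of each of cup_large, cup_medium, cup_small, cup_tiny below 0.02 m/s and angular speed of each of cup_large, cup_medium, cup_small, cup_tiny below 0.2 rad/s and horizontal distance between cup_medium and cup_large below 0.01 m and z of cup_medium in the frame of cup_large between 0.001 and 0.008 m and horizontal distance between cup_small and cup_medium below 0.01 m and z of cup_small in the frame of cup_medium between 0.001 and 0.008 m and horizontal distance between cup_tiny and cup_small below 0.01 m and z of cup_tiny in the frame of cup_small between 0.001 and 0.008 m); the robot touches nothing.
It fails at once if the ramekin is shifted by more than 30 mm or tipped over (distance of ramekin from where it was at the start of the episode above 0.03 m or angle between ramekin's own z axis and vertical above 0.5 rad).
It fails at once if the mug is shifted by more than 30 mm or tipped over (distance of mug from where it was at the start of the episode above 0.03 m or angle between mug's own z axis and vertical above 0.5 rad).
It fails at once if the honey jar is shifted by more than 30 mm or tipped over (distance of honey_jar from where it was at the start of the episode above 0.03 m or angle between honey_jar's own z axis and vertical above 0.5 rad).
It fails at once if the baking tin is shifted by more than 30 mm or tipped over (distance of baking_tin from where it was at the start of the episode above 0.03 m or angle between baking_tin's own z axis and vertical above 0.5 rad).
It fails at once if the egg cup is shifted by more than 30 mm or tipped over (distance of egg_cup from where it was at the start of the episode above 0.03 m or angle between egg_cup's own z axis and vertical above 0.5 rad).
It also fails if it takes over 99 s, if anything falls off the work surface, if the arm or the gripper's body presses on something with over 40 N, if the wrist force passes 120 N, or if a joint passes its speed limit or range.

## Robot

A 6-joint arm with a two-finger parallel gripper is mounted at the origin on the work surface. World frame = base frame: x ahead of the robot, y to its left, z up, the work surface at z = 0. Lengths are in mm, angles in rad, forces in N, time in s.
With the tool pointing down it reaches from about 325 to 775 mm from the base axis. Payload 5.5 kg.
Tool frame: the origin (TCP) lies at the very end of the fingers, on their centre line; the grasp point (between the pads) lies 19 mm behind it; z points along the fingers, y is the line along which they close (so a half turn about z gives the same grasp; the last joint's range is limited). The gripper opens to 85 mm and grips with 20 to 120 N. Pads are 22 mm wide; open, the fingers measure 114 mm over their backs; the gripper's body (76 mm by 85 mm) begins 54 mm behind the grasp point. The pads swing forward as they close: fully open they stand 13 mm farther back than shut.
Start: joints at [1.227, 0.091, 1.231, -0, 1.82, -0.057], TCP at [169.735, 575.505, 231.275] pointing down, gripper open.
Joint ranges: [-2.87, 2.87], [-0.86, 2.18], [0.17, 2.46], [-1.51, 4.65], [0.06, 2.69], [-2.65, 2.65]. Speed limits (rad/s): [2.57, 2.57, 3.01, 3.14, 3.14, 3.14].

## Interface

Orientations are given as [roll, pitch, yaw] about the fixed x, y, z axes, in that order (R = Rz(yaw) Ry(pitch) Rx(roll)).
In Python, from cell import ctrl gives the robot as it stands.
- The arm moves only by the tool drive_tool, never from a script. Its argument "rows" is a list of rows, each a list of 2 entries, a list of its own where there are three numbers: the shift along the world's x, y, z in units of 40 mm (1.0 is 40 mm), then the turn about the world's z in units of 6 degrees (1.0 is 6 degrees). A call has exactly 10 rows; each row is the pose to reach, as a shift and turn from the pose commanded when the call began; what a row does not reach only later rows make up. A row lasts 1/8 s, in which the tool goes at most 62.5 mm and 10.7 degrees, less where a joint would pass 70% of its speed; a pose out of reach is approached as far as the arm can. A call with a gripper value outside its range is refused whole. "claw" is the opening, from 0 (shut) to 1 (fully open), set as the call begins (left out, the last holds). The fingers move at their own pace and stop on an object; "force" is the grip in N (left out, the last holds). Time passes only in rows, so rows that repeat a pose let the fingers close, or fill a call up. It gives the time, the measured TCP pose, the force, the opening and the grip force at its end, in the units of the state.
- ctrl.read_state(): the state, without advancing time (a new reading comes with each control period).
- ctrl.grab_frame(name): name is "scene" or "top" or "wrist"; returns a dict with "image" (384x512x3 uint8, blue, green, red), "fov_y" (degrees; the focal length in pixels is half the picture's height over the tangent of half this angle, whatever the lens; pixels are square), "cx", "cy" (the principal point, pixels), "pose" (4x4, takes a point from camera to world coordinates); the wrist camera has in their place "T_tool_cam" (4x4, takes a point from camera to tool coordinates, whose origin is the TCP and whose axes are the flange's). Camera axes: x right, y down, z forward; pixel columns grow to the right and rows downward; lengths in mm; the calibration is good to about 2 mm. A picture is of the moment at which its call begins: read the wrist's pose just before it. There is no depth.
- ctrl.finish_job(): hands the job in; it is judged then, once.
The state is a dict: "time_s": time; "q": joint angles; "dq": joint speeds; "joint_efforts": joint torques, N m; "position": TCP position; "tcp_rot": TCP orientation; "contact_force": force on the tool from outside, world axes, zero at the start; "wrist_torque": the same for the moment, N m; "grip_width": opening from 0.0 (shut) to 1.0 (fully open); "grip_force": force on a finger pad.
Only numpy, scipy, OpenCV 4.12 (cv2) and the standard library are available. Lean on these libraries where they do the work, as an engineer would, in place of code of your own. Each camera call takes 0.05 s, during which the arm holds its last target. There are 200 camera calls.

## Working session

There is one attempt and no reset: what is moved stays moved. The work goes in short steps, Python scripts to look and compute and a tool call to move; the robot and the scene stay as the last step left them, time stands still between calls to the robot, and variables do not carry over. Pictures are saved under pics/ and viewed, at most 14 in all, crops included, and the job is handed in when it is done.

Besides the shell and the picture viewer there is one more tool, called after ">>>" by a JSON object that holds its "api" and its "payload". drive_tool: Moves the arm, as the interface text tells. Its arguments: {"type":"object","properties":{"rows":{"type":"array","items":{"type":"array"}},"claw":{"type":"number"},"force":{"type":"number"}},"required":["rows"]}

```bash
mkdir -p pics; python3 - <<'E'
from cell import ctrl
import cv2,json,numpy as np
s=ctrl.read_state();print(s['position'],s['tcp_rot'],s['grip_width'],s['time_s'])
for n in('scene','top'):
    f=ctrl.grab_frame(n);cv2.imwrite(f'pics/{n}0.png',f['image']);print(n,f['fov_y'],f['cx'],f['cy'],np.round(f['pose'],3).tolist())
E
```

```text
[169.64789803 575.22008532 230.11983367] [-3.13959009e+00 -1.18949904e-04  2.85477023e+00] 0.9996240947909448 0.0
scene 48.14286188587852 260.1674933902736 190.21853323273785 [[-0.629, 0.45, -0.633, 1338.903], [0.777, 0.355, -0.52, 651.72], [-0.009, -0.819, -0.573, 730.442], [0.0, 0.0, 0.0, 1.0]]
top 56.90740472298142 256.4069520757269 192.67930945817574 [[-0.018, -0.993, 0.119, 404.145], [-1.0, 0.017, -0.007, -4.746], [0.005, -0.119, -0.993, 1245.035], [0.0, 0.0, 0.0, 1.0]]
```

View pics/top0.png

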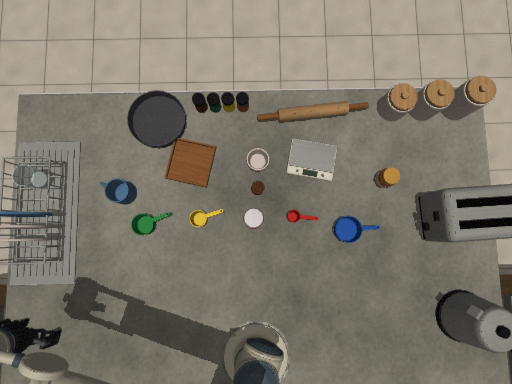

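View pics/scene0.png

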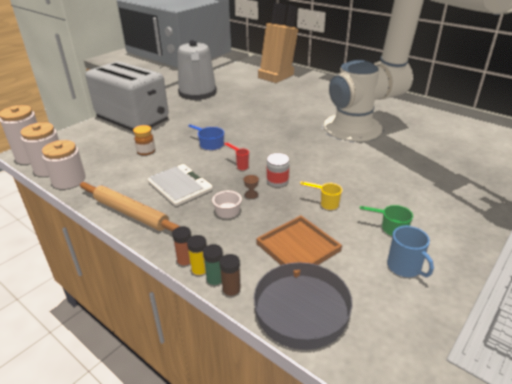

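The top view shows the tray at about (191,162) and blue (347,229), red (293,216), yellow (199,218) and green (145,224) cups, their handles pointing right. I'll enlarge that band.

```bash
python3 - <<'E'
import cv2,numpy as np
a=cv2.imread('pics/top0.png')
c=lambda x,y,w,h:cv2.resize(a[y:y+h,x:x+w],None,fx=6,fy=6,interpolation=cv2.INTER_CUBIC)
L=c(100,130,130,50);M=c(100,180,130,60)
R=c(270,190,130,55)
# x offsets: L at (100,130), M (100,180)
im=np.vstack([c(100,135,130,100)]);cv2.imwrite('pics/cropL.png',im)
cv2.imwrite('pics/cropR.png',c(262,165,130,80))
E
```

```text
(no output)
```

View pics/cropL.png

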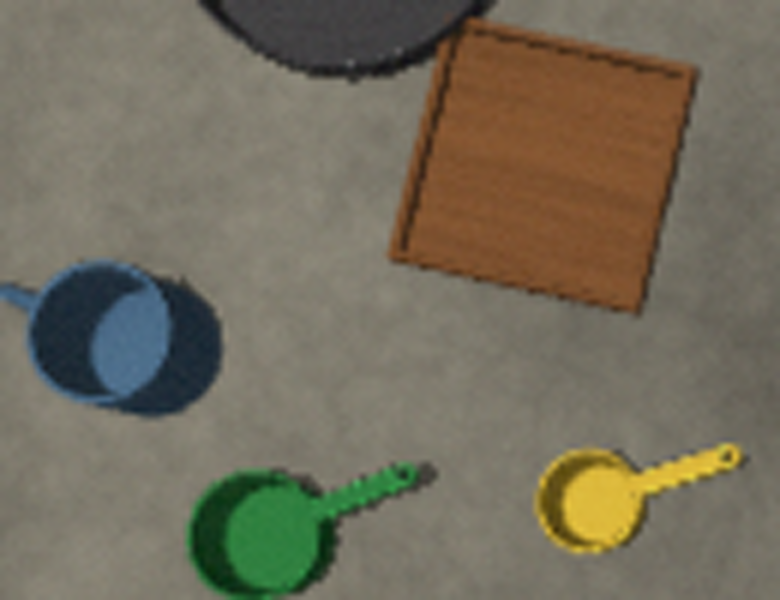

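View pics/cropR.png

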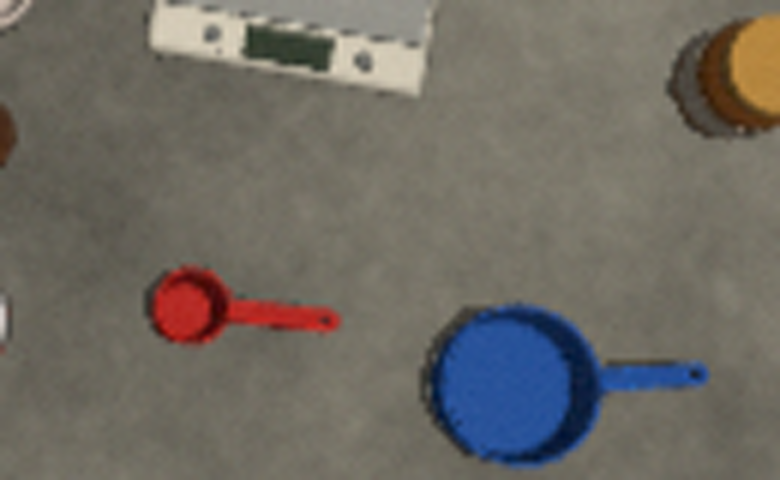

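Crop readings: tray corners are TR (697,70), BR (638,314), BL (389,260). Rim centre and handle tip for each cup:
- green: (254,535), (416,472)
- yellow: (591,501), (742,455)
- red: (189,305), (341,322)
- blue: (517,385), (708,373)

```bash
cat > h.py <<'E'
import numpy as np,cv2
from cell import ctrl
from scipy.spatial.transform import Rotation as Rn
def ray(px,z,f,pose):
    F=192/np.tan(np.radians(f['fov_y']/2))
    d=pose[:3,:3]@np.array([(px[0]-f['cx'])/F,(px[1]-f['cy'])/F,1]);o=pose[:3,3]
    return (o+d*(z-o[2])/d[2])[:2]
def proj(P,f,pose):
    F=192/np.tan(np.radians(f['fov_y']/2))
    c=pose[:3,:3].T@(np.array(P,float)-pose[:3,3]);return np.array([f['cx']+F*c[0]/c[2],f['cy']+F*c[1]/c[2]])
def wrist():
    s=ctrl.read_state();f=ctrl.grab_frame('wrist')
    T=np.eye(4);T[:3,:3]=Rn.from_euler('xyz',s['tcp_rot']).as_matrix();T[:3,3]=s['position']
    return f,T@np.array(f['T_tool_cam']),s
E
python3 - <<'E'
from h import *
f=ctrl.grab_frame('top');p=np.array(f['pose']);g=ctrl.grab_frame('scene');gp=np.array(g['pose'])
u=lambda q,o:(np.array(q)+.5)/6-.5+o
L=np.array([100,135]);R=np.array([262,165])
for n,c,t,o,z,l in[('blue',(517,385),(708,373),R,46,106),('green',(254,535),(416,472),L,50,97.5),('yellow',(591,501),(742,455),L,54,89.5),('red',(189,305),(341,322),R,58,82)]:
    a=ray(u(c,o),z,f,p);b=ray(u(t,o),z,f,p);d=b-a
    print(n,a.round(1),'tip',b.round(1),'len',np.hypot(*d).round(1),l,'yaw',np.degrees(np.arctan2(d[1],d[0])).round(1),'r',np.hypot(*a).round(),'scene px',proj([*a,z],g,gp).round(1),proj([*b,z],g,gp).round(1))
C=[ray(u(q,L),20,f,p) for q in((697,70),(638,314),(389,260))]
print('tray',[c.round(1) for c in C],((C[0]+C[2])/2).round(1),[np.hypot(*(C[i+1]-C[i])).round(1) for i in(0,1)],'scene',proj([*((C[0]+C[2])/2),6],g,gp))
for n,q,z in[('egg',(258,187),58),('tin',(254,217.5),80),('ram',(258,159),42),('mug',(119,191),88),('jar',(390,176),85)]:print(n,ray(q,z,f,p).round())
w,T,s=wrist();print(np.round(w['T_tool_cam'],3).tolist(),w['fov_y'],w['cx'],w['cy'])
E
```

```text
blue [ 419.5 -319.5] tip [ 424.3 -427.4] len 108.0 106 yaw -87.5 r 527.0 scene px [210.8 132.6] [188.1 124.5]
green [448.6 372.3] tip [482.3 282.3] len 96.2 97.5 yaw -69.5 r 583.0 scene px [396.7 212.7] [358.7 205.7]
yellow [464.  183.4] tip [488.3  98.9] len 87.9 89.5 yaw -74.0 r 499.0 scene px [330.  188.1] [299.7 181.3]
red [ 467.1 -135.1] tip [ 456.1 -219.7] len 85.3 82 yaw -97.4 r 486.0 scene px [242.  151.6] [224.6 142.2]
tray [array([718.3, 126.8]), array([573.8, 161.7]), array([608.1, 306.5])] [663.2 216.6] [np.float64(148.7), np.float64(148.9)] scene [297.7537513  244.38174487]
egg [565. -19.]
tin [461.  -4.]
ram [665. -21.]
mug [556. 438.]
jar [ 591. -458.]
[[0.001, -0.947, -0.32, 82.699], [1.0, 0.001, 0.0, -0.548], [-0.0, -0.32, 0.947, -141.463], [0.0, 0.0, 0.0, 1.0]] 69.34955090254103 256.9080180652766 194.51858863756794
```

>>> {"api": "drive_tool", "payload": {"rows": [[[1.5,-2.6,0],-1.7],[[3,-5.2,0],-3.4],[[4.5,-7.8,0],-5.1],[[6,-10.4,0],-6.8],[[7.5,-13,0],-8.5],[[7.5,-14.5,0],-10.2],[[7.5,-16,0],-11.85],[[7.3,-17.5,0],-11.85],[[7,-19,0],-11.85],[[6.7,-20.5,0],-11.85]], "claw": 0.6, "force": 50}}

```text
time_s: 1.5
position: [409.5, 3.9, 231.2]
tcp_rot: [3.141, 0.0, 1.614]
contact_force: [0.7, -0.5, 0.6]
grip_width: 0.599
grip_force: 0.0
```

>>> {"api": "drive_tool", "payload": {"rows": [[[0.1,-1.5,0],0],[[0.2,-3,0],0],[[0.3,-4.5,0],0],[[0.32,-6,-0.2],0],[[0.32,-7.5,-0.5],0],[[0.32,-9,-0.8],0],[[0.32,-9.8,-1],0],[[0.32,-9.8,-1],0],[[0.32,-9.8,-1],0],[[0.32,-9.8,-1],0]]}}

```text
time_s: 2.75
position: [422.8, -385.1, 192.2]
tcp_rot: [3.141, 0.001, 1.615]
contact_force: [-0.2, -0.4, 0.1]
grip_width: 0.599
grip_force: 0.0
```

```bash
python3 - <<'E'
from h import *
f,T,s=wrist();print(s['position'],s['tcp_rot'],s['time_s'])
cv2.imwrite('pics/w1.png',f['image'])
# predicted pixels of the top-view estimates
for P in([419.5,-319.5,46],[424.3,-427.4,46]):print(proj(P,f,T).round(1))
E
```

```text
[ 422.7926438  -385.12902544  192.19053908] [3.14057079e+00 7.85536690e-04 1.61525002e+00] 2.75
[256.9 117.8]
[256.8 217.3]
```

View pics/w1.png

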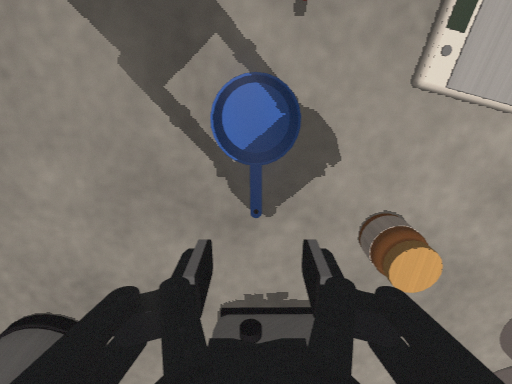

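Rim centre is at (256,118) and handle tip at (257,217), both within a pixel or so of what the top view predicted. I'll descend on the handle.

>>> {"api": "drive_tool", "payload": {"rows": [[[0,-0.06,-0.8],0],[[0,-0.06,-1.6],0],[[0,-0.06,-2.4],0],[[0,-0.06,-3.2],0],[[0,-0.06,-3.8],0],[[0,-0.06,-4.13],0],[[0,-0.06,-4.13],0],[[0,-0.06,-4.13],0],[[0,-0.06,-4.13],0],[[0,-0.06,-4.13],0]]}}

```text
time_s: 4.05
position: [422.6, -388.9, 26.9]
tcp_rot: [3.141, 0.001, 1.614]
contact_force: [-0.0, -0.4, 0.2]
grip_width: 0.599
grip_force: 0.0
```

>>> {"api": "drive_tool", "payload": {"rows": [[[0,0,0],0],[[0,0,0],0],[[0,0,0],0],[[0,0,0],0],[[0,0,0],0],[[0,0,0],0],[[0,0,0.2],0],[[0,0,0.5],0],[[0,0,0.7],0],[[0,0,0.7],0]], "claw": 0, "force": 50}}

```text
time_s: 5.3
position: [422.8, -389.1, 55.5]
tcp_rot: [3.14, 0.002, 1.614]
contact_force: [-0.3, -0.1, 0.1]
grip_width: 0.132
grip_force: 48.7
```

```bash
python3 - <<'E'
from h import *
f,T,s=wrist();print(s['position'],s['tcp_rot'],s['time_s'])
cv2.imwrite('pics/w2.png',f['image'])
c=s['position'];d=np.array([np.cos(s['tcp_rot'][2]),np.sin(s['tcp_rot'][2])])
print(proj([*(c[:2]+68*d),c[2]+19],f,T))
E
```

```text
[ 422.83761987 -389.07494917   55.52904289] [3.14000991e+00 1.82487553e-03 1.61382747e+00] 5.3
[258.00046441 134.93397995]
```

View pics/w2.png

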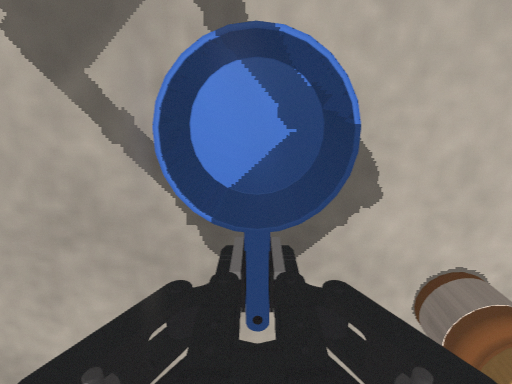

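Rim centre is at (257,126), so the cup is held level, about 70 mm from the TCP. Carrying it at height to the tray.

>>> {"api": "drive_tool", "payload": {"rows": [[[0,0,0.7],0],[[0,0,1.4],0],[[0,0.4,2.0],0],[[0.2,1.2,2.2],-0.5],[[0.6,2.2,2.2],-1.3],[[1.0,3.4,2.2],-2.2],[[1.4,4.6,2.2],-3.1],[[1.8,5.8,2.2],-4.0],[[2.2,7,2.2],-4.9],[[2.6,8.0,2.2],-5.8]]}}

```text
time_s: 6.6
position: [526.4, -66.6, 141.6]
tcp_rot: [-3.141, 0.0, 1.004]
contact_force: [1.0, -0.4, -1.2]
grip_width: 0.134
grip_force: 48.8
```

>>> {"api": "drive_tool", "payload": {"rows": [[[0.4,1.0,0],-0.8],[[0.8,2.2,0],-1.6],[[1.2,3.4,0],-2.4],[[1.6,4.6,0],-3.2],[[1.9,5.6,0],-3.78],[[1.98,6.1,0],-3.78],[[1.98,6.14,0],-3.78],[[1.98,6.14,0],-3.78],[[1.98,6.14,0],-3.78],[[1.98,6.14,0],-3.78]]}}

```text
time_s: 7.85
position: [605.6, 176.0, 142.4]
tcp_rot: [3.141, -0.0, 0.609]
contact_force: [0.7, -0.1, -1.5]
grip_width: 0.139
grip_force: 48.8
```

```bash
python3 - <<'E'
from h import *
f,T,s=wrist();print(s['position'],s['tcp_rot'],s['time_s'])
t=ctrl.grab_frame('top')['image'];t=cv2.resize(t[100:220,120:260],None,fx=3.2,fy=3.2,interpolation=cv2.INTER_CUBIC)
cv2.imwrite('pics/w3.png',np.hstack([cv2.resize(f['image'],(400,300)),t[:300,:400]]))
c=np.array([663.2,216.6]);a=np.radians(-13.5);R=np.array([[np.cos(a),-np.sin(a)],[np.sin(a),np.cos(a)]])
for q in((75,75),(75,-75),(-75,-75),(-75,75)):print(proj([*(c+R@q),20],f,T)*400/512)
E
```

```text
[605.55575343 176.0472132  142.35607389] [ 3.14133071e+00 -2.66069594e-04  6.09397885e-01] 7.85
[206.66148541 -19.77609312]
[290.20609034  94.58193237]
[195.61444117 172.02302501]
[109.13573866  83.20632233]
```

View pics/w3.png

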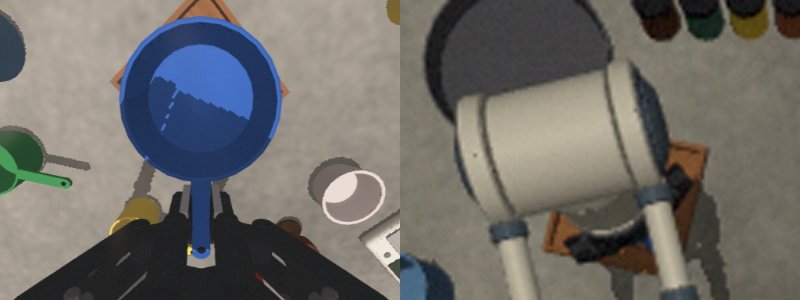

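The tray's left and right corners are at (111,83) and (290,94) in the left half, matching the prediction. Lowering and letting go.

>>> {"api": "drive_tool", "payload": {"rows": [[[0,0,-0.6],0],[[0,0,-1.2],0],[[0,0,-1.8],0],[[0,0,-2.3],0],[[0,0,-2.55],0],[[0,0,-2.65],0],[[0,0,-2.72],0],[[0,0,-2.72],0],[[0,0,-2.72],0],[[0,0,-2.72],0]]}}

```text
time_s: 9.2
position: [605.7, 177.2, 33.8]
tcp_rot: [3.141, -0.001, 0.611]
contact_force: [-0.2, -0.7, -1.5]
grip_width: 0.136
grip_force: 48.8
```

>>> {"api": "drive_tool", "payload": {"rows": [[[0,0,0],0],[[0,0,0],0],[[0,0,0],0],[[0,0,0],0],[[0,0,0],0],[[0,0,0.2],0],[[0,0,0.8],0],[[0,0,1.8],0],[[0,0,2.8],0],[[0,0,3.2],0]], "claw": 0.5}}

```text
time_s: 10.45
position: [606.6, 177.4, 165.3]
tcp_rot: [3.14, -0.005, 0.611]
contact_force: [0.3, 0.0, 0.3]
grip_width: 0.498
grip_force: 0.0
```

```bash
python3 - <<'E'
from h import *
f,T,s=wrist();print(s['position'],s['tcp_rot'],s['time_s'])
cv2.imwrite('pics/w4.png',f['image'])
print(proj([663.2,216.6,52],f,T))
E
```

```text
[606.62236903 177.35219417 165.32332962] [ 3.13955194 -0.00517636  0.61063874] 10.45
[256.88827087 116.83310306]
```

View pics/w4.png

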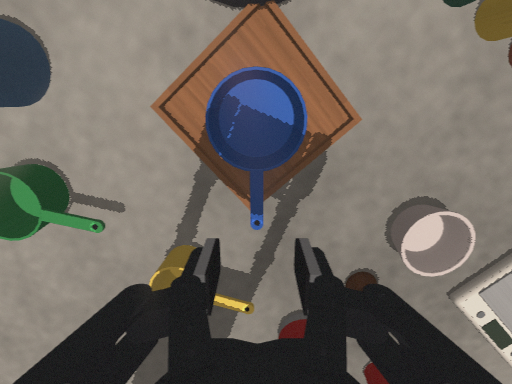

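Blue stands in the tray with rim centre at (256.5,119.5), nearly on the tray's centre. Next is green.

>>> {"api": "drive_tool", "payload": {"rows": [[[-0.4,0.4,0.5],1.5],[[-0.9,0.9,0.5],3.2],[[-1.4,1.4,0.5],4.9],[[-1.9,1.9,0.5],6.6],[[-2.4,2.4,0.5],8.3],[[-2.9,2.9,0.5],10],[[-3.38,3.35,0.5],11.7],[[-3.38,3.35,0.5],12.58],[[-3.38,3.35,0.5],12.58],[[-3.38,3.35,0.5],12.58]], "claw": 0.6}}

```text
time_s: 11.75
position: [470.2, 310.8, 180.3]
tcp_rot: [-3.14, 0.0, 1.926]
contact_force: [-0.2, 0.2, 0.6]
grip_width: 0.598
grip_force: 0.0
```

```bash
python3 - <<'E'
from h import *
f,T,s=wrist();print(s['position'],s['tcp_rot'],s['time_s'])
cv2.imwrite('pics/w5.png',f['image'])
for P in([448.6,372.3,50],[482.3,282.3,50]):print(proj(P,f,T).round(1))
# blue from w4
T4=np.eye(4);T4[:3,:3]=Rn.from_euler('xyz',[3.13955194,-0.00517636,0.61063874]).as_matrix();T4[:3,3]=[606.622,177.352,165.323]
T4=T4@np.array(f['T_tool_cam']);print('blue',ray((256.5,119.5),52,f,T4),'tip',ray((257,228),52,f,T4))
E
```

```text
[470.24004695 310.76797773 180.26120796] [-3.14013737e+00  3.03139065e-04  1.92580424e+00] 11.75
[258.9 119.6]
[258.9 213.5]
blue [661.09302629 216.33225313] tip [574.6473002  155.18733731]
```

View pics/w5.png

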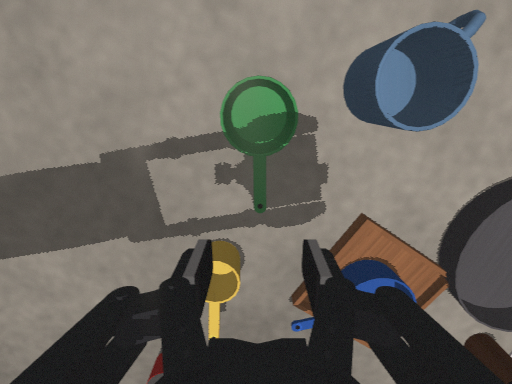

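Green's rim centre is at (259.5,116.5) and handle tip at (260,212), so the centre is about 67 mm from the TCP. Descending straight down.

>>> {"api": "drive_tool", "payload": {"rows": [[[0,0,-0.8],0],[[0,0,-1.6],0],[[0,0,-2.4],0],[[0,0,-3.1],0],[[0,0,-3.6],0],[[0,0,-3.73],0],[[0,0,-3.73],0],[[0,0,-3.73],0],[[0,0,-3.73],0],[[0,0,-3.73],0]]}}

```text
time_s: 13.05
position: [470.6, 311.3, 32.7]
tcp_rot: [3.141, -0.0, 1.928]
contact_force: [0.0, 0.3, 0.1]
grip_width: 0.6
grip_force: 0.0
```

>>> {"api": "drive_tool", "payload": {"rows": [[[0,0,0],0],[[0,0,0],0],[[0,0,0],0],[[0,0,0],0],[[0,0,0],0],[[0,0,0],0],[[0,0,0.2],0],[[0,0,0.5],0],[[0,0,0.7],0],[[0,0,0.7],0]], "claw": 0}}

```text
time_s: 14.3
position: [471.0, 311.4, 61.5]
tcp_rot: [3.139, -0.0, 1.928]
contact_force: [0.3, 0.2, -1.3]
grip_width: 0.131
grip_force: 48.7
```

```bash
python3 - <<'E'
from h import *
f,T,s=wrist();print(s['position'],s['tcp_rot'],s['time_s'])
cv2.imwrite('pics/w6.png',f['image'])
m=cv2.inRange(cv2.cvtColor(f['image'],cv2.COLOR_BGR2HSV),(45,90,30),(85,255,255))
c=np.array(s['position']);d=np.array([np.cos(s['tcp_rot'][2]),np.sin(s['tcp_rot'][2])])
n,l,st,ce=cv2.connectedComponentsWithStats(m);i=1+st[1:,4].argmax();x=np.where((l==i).sum(0))[0];cols=(l==i);w=cols.sum(1)
r=np.where(w>0)[0];k=w.argmax();print('rows',r[0],r[-1],'widest row',k,w[k],'col',np.where(cols[k])[0][[0,-1]])
for o in(65,67.5,70):print(o,proj([*(c[:2]+o*d),c[2]+19],f,T))
E
```

```text
[470.96605684 311.44597109  61.54455152] [ 3.13924338e+00 -3.41567195e-04  1.92798769e+00] 14.3
rows 45 315 widest row 125 167 col [175 341]
65 [258.26258235 142.12597315]
67.5 [258.27550667 136.33381747]
70 [258.28860321 130.46447659]
```

Green is held, with the centre about 68.5 mm from the TCP. Carrying it over the blue cup with its handle turned to −90°.

>>> {"api": "drive_tool", "payload": {"rows": [[[0,0,0.7],0],[[0,0,1.4],0],[[0.3,-0.3,1.75],0],[[1.0,-0.9,1.75],-0.8],[[1.9,-1.6,1.75],-1.6],[[2.8,-2.4,1.75],-2.4],[[3.7,-3.2,1.75],-3.1],[[4.4,-3.8,1.75],-3.41],[[4.77,-4.08,1.75],-3.41],[[4.77,-4.08,1.75],-3.41]]}}

```text
time_s: 15.6
position: [661.7, 145.6, 128.3]
tcp_rot: [-3.139, 0.001, 1.568]
contact_force: [-0.4, -0.8, -0.9]
grip_width: 0.14
grip_force: 48.8
```

>>> {"api": "drive_tool", "payload": {"rows": [[[0,0,0],0],[[0,0,0],0],[[0,0,0],0],[[0,0,0],0],[[0,0,-0.2],0],[[0,0,-0.4],0],[[0,0,-0.6],0],[[0,0,-0.6],0],[[0,0,-0.6],0],[[0,0,-0.6],0]]}}

```text
time_s: 16.85
position: [661.4, 147.9, 106.6]
tcp_rot: [3.141, -0.0, 1.571]
contact_force: [-0.1, 0.4, -0.5]
grip_width: 0.132
grip_force: 48.8
```

```bash
python3 - <<'E'
from h import *
f,T,s=wrist();print(s['position'],s['tcp_rot'],s['time_s'])
g=ctrl.grab_frame('scene')['image'][170:290,220:400]
cv2.imwrite('pics/w7.png',np.hstack([cv2.resize(f['image'],(400,300)),cv2.resize(g,(400,300)[:2])]))
E
```

```text
[661.35233042 147.91332271 106.63294302] [ 3.14070760e+00 -1.30731307e-04  1.57091617e+00] 16.85
```

View pics/w7.png

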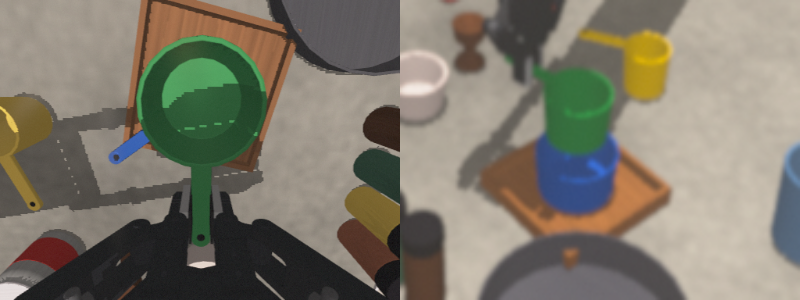

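In the right half the green cup at (578,110) hangs concentrically above blue at (578,170). Inserting.

>>> {"api": "drive_tool", "payload": {"rows": [[[0,0,-0.3],0],[[0,0,-0.6],0],[[0,0,-0.9],0],[[0,0,-1.1],0],[[0,0,-1.3],0],[[0,0,-1.45],0],[[0,0,-1.55],0],[[0,0,-1.58],0],[[0,0,-1.58],0],[[0,0,-1.58],0]]}}

```text
time_s: 18.2
position: [661.3, 147.9, 43.3]
tcp_rot: [3.141, -0.0, 1.571]
contact_force: [0.7, 0.1, -0.9]
grip_width: 0.137
grip_force: 48.8
```

>>> {"api": "drive_tool", "payload": {"rows": [[[0,0,0],0],[[0,0,0],0],[[0,0,0],0],[[0,0,0],0],[[0,0,0],0],[[0,0,0.2],0],[[0,0,0.8],0],[[0,0,1.8],0],[[0,0,2.8],0],[[0,0,3.2],0]], "claw": 0.5}}

```text
time_s: 19.45
position: [662.2, 148.1, 175.2]
tcp_rot: [3.136, -0.001, 1.571]
contact_force: [0.2, -0.2, 0.1]
grip_width: 0.501
grip_force: 0.0
```

```bash
python3 - <<'E'
from h import *
f,T,s=wrist();print(s['position'],s['tcp_rot'],s['time_s'])
g=ctrl.grab_frame('scene')['image'][170:290,220:400]
cv2.imwrite('pics/w8.png',np.hstack([cv2.resize(f['image'],(400,300)),cv2.resize(g,(400,300)[:2])]))
for P in([661.5,216.4,52],[661.5,216.4,60]):print(proj(P,f,T)*400/512)
np.savez('w8.npz',T=T)
E
```

```text
[662.17400994 148.12460407 175.17045543] [ 3.13592254e+00 -1.00567944e-03  1.57100709e+00] 19.45
[199.95566947  91.12518706]
[199.97030785  91.49772871]
```

View pics/w8.png

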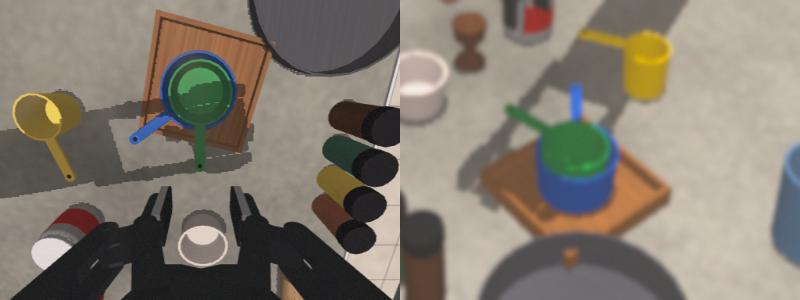

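Green is home inside blue, the rims concentric at (199,91), with both handles visible and apart. Next is yellow.

>>> {"api": "drive_tool", "payload": {"rows": [[[-0.6,-0.1,0.1],0.4],[[-1.6,-0.2,0.25],1],[[-2.6,-0.3,0.25],1.6],[[-3.5,-0.45,0.25],2.2],[[-4.2,-0.55,0.25],2.67],[[-4.53,-0.61,0.25],2.67],[[-4.53,-0.61,0.25],2.67],[[-4.53,-0.61,0.25],2.67],[[-4.53,-0.61,0.25],2.67],[[-4.53,-0.61,0.25],2.67]], "claw": 0.6}}

```text
time_s: 20.8
position: [480.3, 123.5, 180.6]
tcp_rot: [-3.141, -0.0, 1.85]
contact_force: [0.2, 0.2, 0.2]
grip_width: 0.598
grip_force: 0.0
```

```bash
python3 - <<'E'
from h import *
f,T,s=wrist();print(s['position'],s['tcp_rot'],s['time_s'])
cv2.imwrite('pics/w9.png',f['image'])
for P in([464,183.4,54],[488.3,98.9,54]):print(proj(P,f,T).round(1))
E
```

```text
[480.28422963 123.51686984 180.61279369] [-3.14108655e+00 -2.64259600e-05  1.85033203e+00] 20.8
[258.5 123.4]
[258.3 210.4]
```

View pics/w9.png

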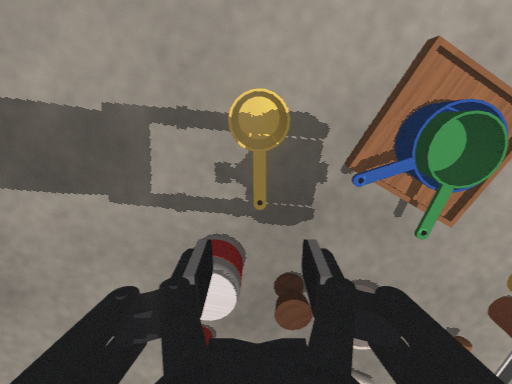

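Yellow's rim centre is at (259,120) and tip at (260,209), so it's about 64 mm from the TCP.

>>> {"api": "drive_tool", "payload": {"rows": [[[0,0,-0.8],0],[[0,0,-1.6],0],[[0,0,-2.4],0],[[0,0,-3.1],0],[[0,0,-3.5],0],[[0,0,-3.64],0],[[0,0,-3.64],0],[[0,0,-3.64],0],[[0,0,-3.64],0],[[0,0,-3.64],0]]}}

```text
time_s: 22.1
position: [480.2, 123.5, 35.8]
tcp_rot: [3.141, 0.0, 1.851]
contact_force: [0.0, -0.3, 0.0]
grip_width: 0.6
grip_force: 0.0
```

>>> {"api": "drive_tool", "payload": {"rows": [[[0,0,0],0],[[0,0,0],0],[[0,0,0],0],[[0,0,0],0],[[0,0,0],0],[[0,0,0],0],[[0,0,0.2],0],[[0,0,0.5],0],[[0,0,0.7],0],[[0,0,0.7],0]], "claw": 0}}

```text
time_s: 23.35
position: [480.6, 123.6, 64.7]
tcp_rot: [3.139, 0.0, 1.851]
contact_force: [-0.7, -0.5, -0.4]
grip_width: 0.132
grip_force: 48.6
```

>>> {"api": "drive_tool", "payload": {"rows": [[[0,0,0.7],0],[[0,0,1.4],0],[[0.4,0.1,1.8],0.8],[[1.2,0.3,1.8],1.8],[[2.2,0.5,1.8],2.8],[[3.2,0.75,1.8],3.8],[[4.2,1,1.8],4.8],[[5.1,1.2,1.8],5.8],[[5.7,1.35,1.8],6.49],[[5.85,1.38,1.8],6.49]]}}

```text
time_s: 24.6
position: [714.5, 178.8, 133.5]
tcp_rot: [-3.14, -0.001, 2.53]
contact_force: [-0.9, -0.3, -0.9]
grip_width: 0.133
grip_force: 48.7
```

>>> {"api": "drive_tool", "payload": {"rows": [[[0,0,0],0],[[0,0,0],0],[[0,0,0],0],[[0,0,0],0],[[0,0,-0.2],0],[[0,0,-0.4],0],[[0,0,-0.6],0],[[0,0,-0.6],0],[[0,0,-0.6],0],[[0,0,-0.6],0]]}}

```text
time_s: 25.85
position: [714.1, 178.8, 111.9]
tcp_rot: [3.141, 0.001, 2.53]
contact_force: [0.3, 0.6, 0.3]
grip_width: 0.138
grip_force: 48.7
```

```bash
python3 - <<'E'
from h import *
f,T,s=wrist();print(s['position'],s['tcp_rot'],s['time_s'])
g=ctrl.grab_frame('scene')['image'][170:290,220:400]
cv2.imwrite('pics/w10.png',np.hstack([cv2.resize(f['image'],(400,300)),cv2.resize(g,(400,300)[:2])]))
E
```

```text
[714.14187661 178.766239   111.89406354] [3.14090081e+00 6.35953837e-04 2.53014290e+00] 25.85
```

View pics/w10.png

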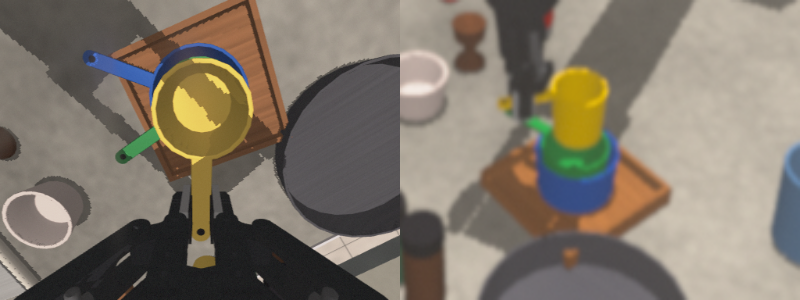

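In the right half yellow's foot, centred near x=579, is above green's rim (540–612), so it's aligned to about 2 mm. Inserting.

>>> {"api": "drive_tool", "payload": {"rows": [[[0,0,-0.3],0],[[0,0,-0.6],0],[[0,0,-0.9],0],[[0,0,-1.1],0],[[0,0,-1.3],0],[[0,0,-1.42],0],[[0,0,-1.5],0],[[0,0,-1.53],0],[[0,0,-1.53],0],[[0,0,-1.53],0]]}}

```text
time_s: 27.2
position: [714.1, 178.7, 50.5]
tcp_rot: [3.141, 0.0, 2.53]
contact_force: [-0.2, 0.5, 0.0]
grip_width: 0.133
grip_force: 48.7
```

>>> {"api": "drive_tool", "payload": {"rows": [[[0,0,0],0],[[0,0,0],0],[[0,0,0],0],[[0,0,0],0],[[0,0,0],0],[[0,0,0.2],0],[[0,0,0.8],0],[[0,0,1.8],0],[[0,0,2.8],0],[[0,0,3.2],0]], "claw": 0.5}}

```text
time_s: 28.45
position: [714.9, 178.9, 182.7]
tcp_rot: [3.137, 0.004, 2.53]
contact_force: [0.5, 0.7, 0.5]
grip_width: 0.503
grip_force: 0.0
```

```bash
python3 - <<'E'
from h import *
f,T,s=wrist();print(s['position'],s['tcp_rot'],s['time_s'])
g=ctrl.grab_frame('scene')['image'][170:290,220:400]
cv2.imwrite('pics/w11.png',np.hstack([cv2.resize(f['image'],(400,300)),cv2.resize(g,(400,300)[:2])]))
for P in([661.3,216,68],):print(proj(P,f,T)*400/512)
E
```

```text
[714.88962059 178.91253932 182.68124001] [3.13722185 0.00416339 2.53017949] 28.45
[200.45179626  94.33110367]
```

View pics/w11.png

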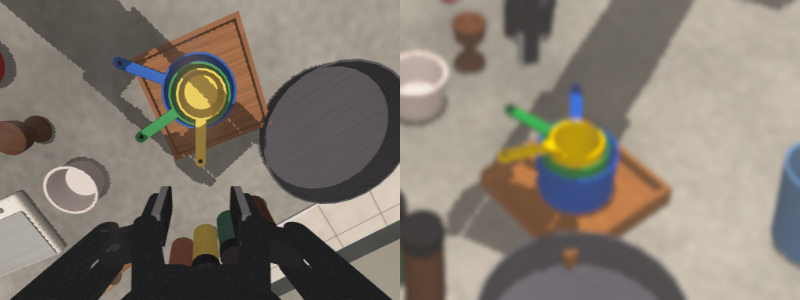

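Yellow's rim centre is at about (201,93), right where predicted and concentric with green. The picture allowance is used up, so I'll measure red by colour segmentation.

>>> {"api": "drive_tool", "payload": {"rows": [[[-0.4,-0.6,0.1],-0.8],[[-1.2,-1.7,0.1],-2.2],[[-2,-2.9,0.1],-3.6],[[-2.8,-4.1,0.1],-5],[[-3.6,-5.3,0.1],-6.4],[[-4.4,-6.5,0.1],-7.8],[[-5.2,-7.7,0.1],-9.2],[[-5.9,-8.7,0.1],-10.4],[[-6.39,-9.34,0.1],-10.4],[[-6.39,-9.34,0.1],-10.4]], "claw": 0.6}}

```text
time_s: 29.8
position: [456.6, -196.1, 179.9]
tcp_rot: [-3.139, -0.001, 1.438]
contact_force: [-0.4, -0.3, -0.3]
grip_width: 0.6
grip_force: 0.0
```

>>> {"api": "drive_tool", "payload": {"rows": [[[0,0,0],0],[[0,0,0],0],[[0,0,0],0],[[0,0,0],0],[[0,0,0],0],[[0,0,0],0],[[0,0,0],0],[[0,0,0],0],[[0,0,0],0],[[0,0,0],0]]}}

```text
time_s: 31.05
position: [458.3, -194.9, 182.1]
tcp_rot: [3.142, -0.0, 1.441]
contact_force: [0.4, -0.6, 0.5]
grip_width: 0.6
grip_force: 0.0
```

```bash
cat >> h.py <<'E'
def red(f):
    h=cv2.cvtColor(f['image'],cv2.COLOR_BGR2HSV)
    m=cv2.inRange(h,(0,150,50),(6,255,255))|cv2.inRange(h,(172,150,50),(180,255,255))
    n,l,st,ce=cv2.connectedComponentsWithStats(m);i=1+np.argsort(-st[1:,4])[:3]
    for k in i:
        M=l==k;w=M.sum(1);r=np.where(w)[0]
        big=np.where(w>0.5*w.max())[0];cc=np.where(M[big].any(0))[0];ex=[np.where(M[y])[0][[0,-1]].mean() for y in(big[0]+5,r[-1]-5)]
        print('comp',st[k].tolist(),'rim rows',big[0],big[-1],'cols',cc[0],cc[-1],'rows',r[0],r[-1],'mid cols',ex)
E
python3 - <<'E'
from h import *
f,T,s=wrist();print(s['position'],s['tcp_rot'],s['time_s']);red(f)
for P in([467.1,-135.1,58],[456.1,-219.7,58]):print(proj(P,f,T).round(1))
E
```

```text
[ 458.29720283 -194.9339591   182.0927853 ] [ 3.14155392e+00 -4.11083715e-06  1.44098337e+00] 31.05
comp [205, 0, 58, 18, 593] rim rows 2 14 cols 207 260 rows 0 17 mid cols [np.float64(234.0), np.float64(234.0)]
comp [252, 153, 12, 56, 488] rim rows 165 208 cols 252 263 rows 153 208 mid cols [np.float64(257.0), np.float64(257.5)]
comp [243, 115, 15, 20, 194] rim rows 117 130 cols 243 257 rows 115 134 mid cols [np.float64(249.5), np.float64(248.0)]
[258.4 125.1]
[258.2 210.2]
```

Red's handle spans rows 153–208 at column 257, straight and within 1–2 mm of the prediction. Descending.

>>> {"api": "drive_tool", "payload": {"rows": [[[0,0,-0.8],0],[[0,0,-1.6],0],[[0,0,-2.4],0],[[0,0,-3.1],0],[[0,0,-3.45],0],[[0,0,-3.57],0],[[0,0,-3.57],0],[[0,0,-3.57],0],[[0,0,-3.57],0],[[0,0,-3.57],0]]}}

```text
time_s: 32.35
position: [458.5, -195.0, 39.7]
tcp_rot: [3.141, 0.0, 1.441]
contact_force: [0.5, -1.0, -0.2]
grip_width: 0.598
grip_force: 0.0
```

>>> {"api": "drive_tool", "payload": {"rows": [[[0,0,0],0],[[0,0,0],0],[[0,0,0],0],[[0,0,0],0],[[0,0,0],0],[[0,0,0],0],[[0,0,0.2],0],[[0,0,0.5],0],[[0,0,0.7],0],[[0,0,0.7],0]], "claw": 0}}

```text
time_s: 33.6
position: [459.0, -195.2, 68.7]
tcp_rot: [3.139, 0.001, 1.441]
contact_force: [-0.4, 0.0, -0.1]
grip_width: 0.136
grip_force: 48.7
```

```bash
cat >> h.py <<'E'
def bowl(f,hit,lo=60):
    h=cv2.cvtColor(f['image'],cv2.COLOR_BGR2HSV)
    m=(((h[...,0]<8)|(h[...,0]>170))&(h[...,1]>lo)&(h[...,2]>15)).astype(np.uint8)
    m=cv2.morphologyEx(m,cv2.MORPH_OPEN,np.ones((3,3)))
    n,l=cv2.connectedComponents(m);k=l[hit[1],hit[0]];M=l==k;w=M.sum(1);r=np.where(w)[0]
    print('k',k,[(y,*np.where(M[y])[0][[0,-1]]) for y in range(r[0],r[-1]+1,8)],r[-1])
E
python3 - <<'E'
from h import *
f,T,s=wrist();print(s['position'],s['tcp_rot'],s['time_s'])
c=s['position'];d=np.array([np.cos(s['tcp_rot'][2]),np.sin(s['tcp_rot'][2])])
for o in(81,59,37,-22):print(o,proj([*(c[:2]+o*d),c[2]+19],f,T).round(1))
t=proj([*(c[:2]+25*d),c[2]+19],f,T).astype(int)
bowl(f,t)
E
```

```text
[ 458.95744573 -195.22924524   68.65150962] [3.13937842e+00 7.77751948e-04 1.44109811e+00] 33.6
81 [257.9 103.2]
59 [257.8 155.3]
37 [257.7 201.8]
-22 [257.6 304.7]
k 1 [(107, np.int64(254), np.int64(259)), (115, np.int64(231), np.int64(283)), (123, np.int64(221), np.int64(293)), (131, np.int64(216), np.int64(298)), (139, np.int64(212), np.int64(303)), (147, np.int64(211), np.int64(304)), (155, np.int64(209), np.int64(305)), (163, np.int64(210), np.int64(304)), (171, np.int64(212), np.int64(302)), (179, np.int64(216), np.int64(298)), (187, np.int64(222), np.int64(292)), (195, np.int64(232), np.int64(282)), (203, np.int64(243), np.int64(271)), (211, np.int64(244), np.int64(270)), (219, np.int64(244), np.int64(270)), (227, np.int64(244), np.int64(270)), (235, np.int64(244), np.int64(270)), (243, np.int64(244), np.int64(270)), (251, np.int64(245), np.int64(269)), (259, np.int64(245), np.int64(269)), (267, np.int64(246), np.int64(269)), (275, np.int64(246), np.int64(268)), (283, np.int64(246), np.int64(268)), (291, np.int64(246), np.int64(268)), (299, np.int64(245), np.int64(269))] 306
```

Red is held: rim rows run 107–203 and columns 209–305, so the centre is 58.7 mm from the TCP. Carrying it to the nest.

>>> {"api": "drive_tool", "payload": {"rows": [[[0,0,0.7],0],[[0,0,1.4],0],[[0,0,1.9],0],[[0.2,0.5,1.9],-0.5],[[0.6,1.5,1.9],-1.3],[[1.0,2.6,1.9],-2.2],[[1.5,3.7,1.9],-3.1],[[1.95,4.8,1.9],-4],[[2.4,5.9,1.9],-5],[[2.8,6.9,1.9],-5.93]]}}

```text
time_s: 34.9
position: [570.5, 82.8, 142.7]
tcp_rot: [-3.141, 0.001, 0.817]
contact_force: [0.7, 0.8, -0.7]
grip_width: 0.133
grip_force: 48.7
```

>>> {"api": "drive_tool", "payload": {"rows": [[[0.4,1.0,0],-0.8],[[0.8,1.9,0],-1.6],[[1.0,2.4,0],-2.0],[[1.04,2.55,0],-2.0],[[1.04,2.55,0],-2.0],[[1.04,2.55,-0.2],-2.0],[[1.04,2.55,-0.5],-2.0],[[1.04,2.55,-0.6],-2.0],[[1.04,2.55,-0.6],-2.0],[[1.04,2.55,-0.6],-2.0]]}}

```text
time_s: 36.15
position: [612.0, 183.1, 119.7]
tcp_rot: [3.141, -0.001, 0.611]
contact_force: [-0.4, 0.7, 0.4]
grip_width: 0.135
grip_force: 48.7
```

```bash
python3 - <<'E'
from h import *
f=ctrl.grab_frame('scene');p=np.array(f['pose']);im=f['image'];h=cv2.cvtColor(im,cv2.COLOR_BGR2HSV)
s=ctrl.read_state();print(s['position'],s['tcp_rot'],s['time_s'])
print('pred nest axis',proj([660.8,216.3,68],f,p),'red foot',proj([660.8,216.3,s['position'][2]-39.7],f,p))
y0,y1,x0,x1=170,260,260,340
R=((h[...,0]<7)|(h[...,0]>172))&(h[...,1]>120);Y=(h[...,0]>20)&(h[...,0]<32)&(h[...,1]>120)
for n,M in(('red',R),('yel',Y)):
    for y in range(y0,y1,3):
        c=np.where(M[y,x0:x1])[0]+x0
        if len(c)>4:print(n,y,c[0],c[-1],len(c))
E
```

```text
[612.10463029 183.14456641 119.81508659] [ 3.14132542e+00 -8.02002118e-04  6.10680827e-01] 36.2
pred nest axis [299.26653663 224.5784747 ] red foot [299.48660628 220.66356798]
red 173 267 282 16
red 176 267 284 18
red 179 268 285 18
red 182 273 282 10
red 191 299 303 5
red 194 299 303 5
red 197 297 306 10
red 200 293 309 17
red 203 292 309 18
red 206 293 309 17
red 209 293 308 16
red 212 293 308 16
red 215 293 307 15
red 218 293 307 15
red 221 294 306 13
yel 224 287 311 12
yel 227 276 311 36
yel 230 264 311 48
yel 233 264 310 33
yel 236 295 303 9
```

Red's foot spans columns 293–307 against yellow's rim at 287–311, so it's aligned to about 1 px. Inserting.

>>> {"api": "drive_tool", "payload": {"rows": [[[0,0,-0.3],0],[[0,0,-0.6],0],[[0,0,-0.9],0],[[0,0,-1.1],0],[[0,0,-1.3],0],[[0,0,-1.42],0],[[0,0,-1.5],0],[[0,0,-1.53],0],[[0,0,-1.53],0],[[0,0,-1.53],0]]}}

```text
time_s: 37.45
position: [612.1, 183.1, 58.4]
tcp_rot: [3.141, -0.001, 0.611]
contact_force: [0.2, 0.1, -0.3]
grip_width: 0.134
grip_force: 48.7
```

>>> {"api": "drive_tool", "payload": {"rows": [[[0,0,0],0],[[0,0,0],0],[[0,0,0],0],[[0,0,0],0],[[0,0,0],0],[[0,0,0.2],0],[[0,0,0.8],0],[[0,0,1.8],0],[[0,0,2.8],0],[[0,0,3.2],0]], "claw": 0.4}}

```text
time_s: 38.7
position: [612.9, 183.3, 190.1]
tcp_rot: [3.14, -0.005, 0.611]
contact_force: [0.2, 0.5, -0.0]
grip_width: 0.403
grip_force: 0.0
```

```bash
python3 - <<'E'
from h import *
f,T,s=wrist();print(s['position'],s['tcp_rot'],s['time_s'],s['contact_force'])
print('red centre/tip if home',[proj([660.5+k*np.cos(np.radians(-145)),216.5+k*np.sin(np.radians(-145)),76],f,T).round(1) for k in(-22,0,22,82)])
t=proj([660.5-45*.819,216.5-45*.574,76],f,T).astype(int);bowl(f,t,100)
h=cv2.cvtColor(f['image'],cv2.COLOR_BGR2HSV)
for n,a,b in(('yel',20,32),('green',45,85),('blue',100,125)):
    M=(h[...,0]>=a)&(h[...,0]<=b)&(h[...,1]>90)
    for y in(95,105,115,125):
        c=np.where(M[y,180:340])[0]+180
        if len(c):print(n,y,c[0],c[-1])
g=ctrl.grab_frame('scene');p=np.array(g['pose']);h=cv2.cvtColor(g['image'],cv2.COLOR_BGR2HSV)
R=((h[...,0]<7)|(h[...,0]>172))&(h[...,1]>120)
print('scene rim pred',[proj([660.5+dx,216.5+dy,76],g,p).round(1) for dx,dy in((0,0),(-17,-14),(17,14))])
print([(y,np.where(R[y,280:330])[0][[0,-1]]+280) for y in range(205,240,2) if R[y,280:330].sum()>2])
E
```

```text
[612.90091436 183.34270636 190.14665252] [ 3.13955532 -0.00515676  0.61066925] 38.7 [ 0.23448309  0.51025365 -0.04823236]
red centre/tip if home [array([256.7, 103.6]), array([256.7, 129.3]), array([256.7, 153.6]), array([256.7, 213.6])]
k 1 [(106, np.int64(256), np.int64(258)), (114, np.int64(240), np.int64(274)), (122, np.int64(235), np.int64(279)), (130, np.int64(234), np.int64(280)), (138, np.int64(235), np.int64(278)), (146, np.int64(240), np.int64(274)), (154, np.int64(251), np.int64(263)), (162, np.int64(251), np.int64(262)), (170, np.int64(250), np.int64(263)), (178, np.int64(250), np.int64(263)), (186, np.int64(250), np.int64(263)), (194, np.int64(250), np.int64(263)), (202, np.int64(251), np.int64(262)), (210, np.int64(251), np.int64(262))] 214
yel 95 250 339
yel 105 234 339
yel 115 229 312
yel 125 227 289
green 95 237 283
green 105 228 292
green 115 224 225
green 125 221 298
blue 95 224 291
blue 105 217 296
blue 115 214 221
blue 125 212 302
scene rim pred [array([299.6, 222. ]), array([298.8, 216.3]), array([300.3, 227.9])]
[(205, array([299, 301])), (207, array([299, 301])), (209, array([299, 301])), (211, array([298, 301])), (213, array([298, 301])), (215, array([298, 301])), (217, array([297, 302])), (219, array([293, 305])), (221, array([293, 307])), (223, array([292, 307])), (225, array([292, 307])), (227, array([292, 307])), (229, array([294, 305]))]
```

Red sits where the home position predicts: rim columns 234–280 in the wrist view and rows 217–229 in the scene view. The gripper is clear, so I'll hand in.

```bash
python3 -c "
from cell import ctrl
print(ctrl.finish_job())"
```

```text
the job is handed in; nothing more can be done
None
```

The four cups are nested in the tray, blue, green, yellow then red, and the job was handed in at about 39 s; camera checks showed each one home and the gripper clear, but no verdict came back.

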